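# Turn the board over for soldering underneath

### The job

Turn the board in the larger of the two tilting holders over, so that its solder side faces up and it lies level again, ready for work on its underside. Do it only by pushing gently on the edges of its metal frame with the outside of the fingers or the fingertips: do not grip or lift anything, keep off the components, and leave the holder standing where it is. Leave the smaller holder and its board, and everything else on the bench, alone.

Things in the scene. Friction and masses are not known exactly. Their poses are not given: they have to be found in the camera images.
- large_holder: Larger holder, a loose stand of 1.5 to 2.4 kg in all: base plate 126 (x) by 196 (y) by 12 mm, two uprights (26 by 10) at y = -88 and +88 mm, 110 high. Origin: centre of its underside, z up. The frame's hinge runs along its y axis, 95 mm above the origin. It slides if pushed sideways with much more than 8 N.
- large_hinge (a joint): Angle of the larger frame (rad). 0: level, components up; positive: the edge on the holder's +x side goes down, the other up; negative: the reverse. Starts within 0.45 of level. Balanced; friction of 0.1 Nm keeps it where it is pushed. It turns half a turn either way, to stops at -3.14 and +3.14, where it is level with the solder side up: either will do.
- large_frame (a point): Centre of the larger frame, on the hinge. Aluminium frame 112 (x) by 148 (y) by 8 mm, hinged at mid-width along y, with a 3 mm board at mid-thickness; z points out of the component side. Its edge bars along y span x = 44 to 56 mm on either side. Components lie within 24 mm of the hinge, up to 12 mm above mid-plane on the +z side. The solder side has only tiny pins.
- large_parts: The components on the larger board (chips, connector, metal can, capacitors); origin on the board's component face at the frame's centre. Not to be touched.
- small_holder: The smaller holder, built alike but with base 86 by 140, hinge 75 above its origin, uprights 90 high. To be left alone. (sizes in mm)
- small_edge (a point): Middle of one long edge of the smaller holder's frame (72 by 92). To be left alone. (sizes in mm)
- spool_a: A spool of solder wire standing flat on one flange, 60 across and 54 high; origin at its underside. To be left alone. (sizes in mm)
- spool_b: A second such spool, 60 across and 54 high; origin at its underside. To be left alone. (sizes in mm)
- jar: A small round flux jar, 48 across and 65 high; origin at its underside. To be left alone. (sizes in mm)
- duster: A white spray can, 64 across and 200 high; origin at its underside. To be left alone. (sizes in mm)
- screwdriver: A screwdriver about 180 long, lying down; origin at its underside. To be left alone. (sizes in mm)
- brush: A brush about 170 long, lying down; origin at its underside. To be left alone. (sizes in mm)
- tray: An open black parts tray, 90 by 130, 22 high; origin at its underside. To be left alone. (sizes in mm)

How it is judged (in metres and radians):
At the end, for the whole second after the job is handed in: The larger board lies solder side up, level within 11 degrees, at rest and free of the robot; its holder stands upright, within 20 mm of where it was (angle between large_frame's own z axis and vertical above 2.95 rad and angular speed of large_parts below 0.1 rad/s and angle between large_holder's own z axis and vertical below 0.05 rad and distance of large_holder from where it was at the start of the episode below 0.02 m and height (world z) of large_holder below 0.008 m); the robot touches nothing.
It fails at once if the components of the larger board are touched (over 1.5 N) (contact force between large_parts and the fingers above 1.5 N or contact force between large_parts and the arm above 1.5 N).
It fails at once if the larger holder is lifted by over 10 mm, tipped by over 0.15 rad or shoved over 20 mm (height (world z) of large_holder above 0.01 m or angle between large_holder's own z axis and vertical above 0.15 rad or distance of large_holder from where it was at the start of the episode above 0.02 m).
It fails at once if the fingers squeeze or push the larger holder or its frame with over 35 N (contact force between the fingers and large_holder above 35 N).
It fails at once if the smaller holder is moved over 20 mm or its board is turned (its edge moves over 20 mm) (distance of any of small_holder, small_edge from where it was at the start of the episode above 0.02 m).
It fails at once if something else on the bench is moved over 30 mm (distance of any of spool_a, spool_b, jar, duster, screwdriver, brush, tray from where it was at the start of the episode above 0.03 m).
It also fails if it takes over 51 s, if anything falls off the work surface, if the arm or the gripper's body presses on something with over 40 N, if the wrist force passes 120 N, or if a joint passes its speed limit or range.

### The arm

A 7-joint arm with a two-finger parallel gripper is mounted at the origin on the work surface. World frame = base frame: x ahead of the robot, y to its left, z up, the work surface at z = 0. Lengths are in mm, angles in rad, forces in N, time in s.
With the tool pointing down it reaches from about 400 to 875 mm from the base axis. Payload 4.4 kg.
Tool frame: the origin (TCP) lies at the very end of the fingers, on their centre line; the grasp point (between the pads) lies 19 mm behind it; z points along the fingers, y is the line along which they close (so a half turn about z gives the same grasp; the last joint's range is limited). The gripper opens to 85 mm and grips with 20 to 120 N. Pads are 22 mm wide; open, the fingers measure 114 mm over their backs; the gripper's body (76 mm by 85 mm) begins 54 mm behind the grasp point. The pads swing forward as they close: fully open they stand 13 mm farther back than shut.
Start: joints at [-1.237, 0.628, 0.038, 1.517, -0.027, 0.996, -0.02], TCP at [252.98, 598.764, 231.313] pointing down, gripper open.
Joint ranges: [-3.06, 3.06], [-0.37, 2.12], [-1.25, 1.32], [0.18, 2.47], [-1.1, 4.24], [0.23, 1.98], [-2.94, 2.94]. Speed limits (rad/s): [2.57, 2.57, 3.14, 3.14, 3.14, 3.14, 3.14].

### API

Orientations are given as [roll, pitch, yaw] about the fixed x, y, z axes, in that order (R = Rz(yaw) Ry(pitch) Rx(roll)).
In Python, from cell import monitor, viewer, workorder gives the robot as it stands.
- The arm moves only by the tool arm_command, never from a script. Its argument "series" is one flat list of numbers, 5 for each row, row after row: the opening in per cent of the stroke, from 0 (shut) to 100 (fully open), then the shift along the tool's x, y, z in cm, then the turn about the tool's z in degrees. In form: [claw, x, y, z, roll, claw, x, y, z, roll, ...]. A call has exactly 5 rows; each row is the pose to reach, as a shift and turn from the pose commanded when the call began, along the tool's axes at that moment; what a row does not reach only later rows make up. A row lasts 1/12 s, in which the tool goes at most 41.7 mm and 7.16 degrees, less where a joint would pass 70% of its speed; a pose out of reach is approached as far as the arm can. A call with a gripper value outside its range is refused whole. The fingers move at their own pace and stop on an object; the grip force is fixed at half the most. Time passes only in rows, so rows that repeat a pose let the fingers close, or fill a call up. It gives the time, the measured TCP pose, the force, the opening and the grip force at its end, in the units of the state.
- monitor.read_state(): the state, without advancing time (a new reading comes with each control period).
- viewer.get_image(name): name is "side" or "top" or "wrist"; returns (picture, depth): 384x512x3 uint8, red, green, blue; 384x512 float32, mm along the optical axis (not along the pixel's ray), 0 where there is no reading.
- viewer.camera_model(name): a dict with "mtx" (3x3 intrinsics, pixels), "dist_coeffs" ([k1, k2, p1, p2, k3] as OpenCV has them; the pictures are not rectified), "R" (3x3) and "t" (3): a world point X has camera coordinates R X + t. Camera axes: x right, y down, z forward; pixel columns grow to the right and rows downward; lengths in mm; the calibration is good to about 2 mm. A picture is of the moment at which its call begins: read the wrist's pose just before it. camera_model takes no time and is no camera call; for the wrist camera it gives the pose at the moment of the call.
- workorder.finish_job(): hands the job in; it is judged then, once.
The state is a dict: "clock": time; "qpos": joint angles; "qd": joint speeds; "tau": joint torques, N m; "eef_pos": TCP position; "tool_rot": TCP orientation; "force": force on the tool from outside, world axes, zero at the start; "torque": the same for the moment, N m; "width": finger opening in mm; "gripper_force": force on a finger pad.
Only numpy, scipy, OpenCV 4.12 (cv2) and the standard library are available. Lean on these libraries where they do the work, as an engineer would, in place of code of your own. Each camera call takes 0.05 s, during which the arm holds its last target. There are 200 camera calls.

## Working session

There is one attempt and no reset: what is moved stays moved. The work goes in short steps, Python scripts to look and compute and a tool call to move; the robot and the scene stay as the last step left them, time stands still between calls to the robot, and variables do not carry over. Pictures are saved under pics/ and viewed, at most 10 in all, crops included, and the job is handed in when it is done.

Besides the shell and the picture viewer there is one more tool, called after "Call:" as a command line: name --argument value ..., lists and objects as JSON in quotes. arm_command: Moves the arm, as the interface text tells. Its arguments: {"type":"object","properties":{"series":{"type":"array","items":{"type":"number"}}},"required":["series"]}

```bash
mkdir -p pics; ls; python3 - <<'E'
from cell import monitor, viewer
import cv2,numpy as np
s=monitor.read_state();print({k:np.round(v,3).tolist() for k,v in s.items()})
for n in("top","side"):
    p,d=viewer.get_image(n);cv2.imwrite(f"pics/{n}0.png",p[:,:,::-1]);np.save(f"pics/{n}0.npy",d)
    c=viewer.camera_model(n);print(n,{k:np.round(v,3).tolist() for k,v in c.items()})
E
```

```text
pics
{'clock': 0.0, 'qpos': [-1.237, 0.629, 0.038, 1.518, -0.027, 0.996, -0.02], 'qd': [-0.001, 0.0, 0.001, 0.001, 0.001, 0.001, -0.0], 'tau': [-0.0, -56.342, 1.227, -19.344, 0.011, 0.011, 0.0], 'eef_pos': [252.746, 598.177, 230.404], 'tool_rot': [-3.14, 0.0, 2.742], 'force': [-0.436, 1.033, -0.93], 'torque': [0.019, 0.04, -0.032], 'gripper_force': 0.0, 'width': 85.287}
top {'mtx': [[372.026, 0.0, 262.894], [0.0, 372.026, 190.867], [0.0, 0.0, 1.0]], 'dist_coeffs': [-0.008, 0.0, 0.0, 0.0, 0.0], 'R': [[0.062, -0.998, -0.001], [-0.973, -0.06, -0.224], [0.223, 0.014, -0.975]], 't': [-33.276, 580.637, 1183.137]}
side {'mtx': [[363.307, 0.0, 253.598], [0.0, 363.307, 196.406], [0.0, 0.0, 1.0]], 'dist_coeffs': [-0.019, 0.0, 0.0, 0.0, 0.0], 'R': [[1.0, -0.004, 0.021], [0.014, -0.659, -0.752], [0.017, 0.752, -0.659]], 't': [-583.604, 65.435, 1253.792]}
```

View pics/top0.png

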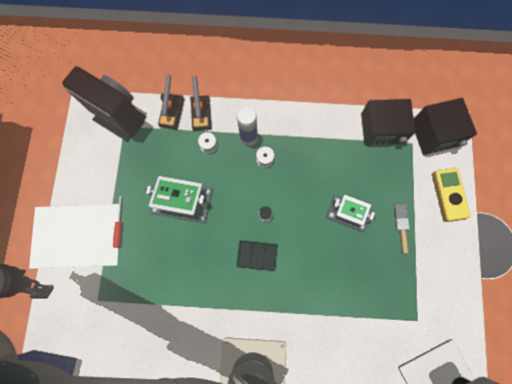

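View pics/side0.png

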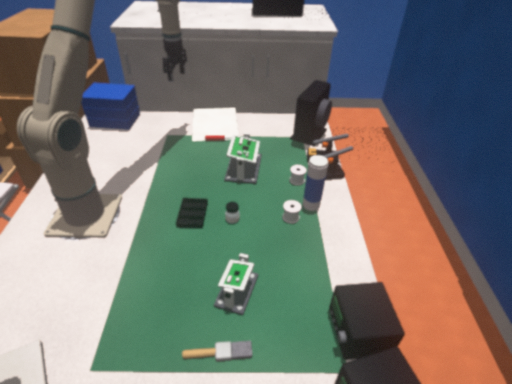

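The top view shows the large holder at about (180,198) with the screwdriver at (118,230). Spools are at (208,142) and (265,156), the jar at (265,213), the tray at (257,255), and the small holder at (352,211). Next I'll fit the large holder's pose from the depth.

```bash
cat > h.py <<'E'
import cv2,numpy as np
from cell import monitor,viewer
def cloud(d,c,u0,u1,v0,v1):
    u,v=np.meshgrid(np.arange(u0,u1),np.arange(v0,v1));z=d[v0:v1,u0:u1].ravel()
    uv=np.stack([u.ravel(),v.ravel()],1).astype(float)
    n=cv2.undistortPoints(uv[:,None],c["mtx"],np.array(c["dist_coeffs"]))[:,0]
    P=np.c_[n,np.ones(len(n))]*z[:,None]
    return ((P-c["t"])@np.array(c["R"])),uv   # R^T(P-t)
def snap(n,name):
    c=viewer.camera_model(n);p,d=viewer.get_image(n);cv2.imwrite(f"pics/{name}.png",p[:,:,::-1]);np.save(f"pics/{name}.npy",d);return p,d,c
E
python3 - <<'E'
from h import *
for n,r in(("top",(135,225,165,230)),("side",(215,275,130,190))):
    c={k:np.array(v) for k,v in viewer.camera_model(n).items()};d=np.load(f"pics/{n}0.npy")
    X,uv=cloud(d,c,*r)
    rgb=cv2.imread(f"pics/{n}0.png")[r[2]:r[3],r[0]:r[1]]
    cv2.imwrite(f"pics/{n}crop.png",cv2.resize(rgb,None,fx=8,fy=8,interpolation=cv2.INTER_CUBIC))
    f=X[(X[:,2]>68)&(X[:,2]<150)]
    # plane by RANSAC
    rng=np.random.default_rng(0);best=None
    for _ in range(500):
        a=f[rng.choice(len(f),3,False)];nn=np.cross(a[1]-a[0],a[2]-a[0]);l=np.linalg.norm(nn)
        if l<100: continue
        nn/=l;m=abs((f-a[0])@nn)<3
        if abs(nn[2])>.8 and (best is None or m.sum()>best.sum()):best=m
    g=f[best];m0=g.mean(0);w=np.linalg.svd(g-m0)[2][2];w*=np.sign(w[2])
    print(n,len(f),best.sum(),"plane n",w,"mean",m0,"min",g.min(0),"max",g.max(0))
    rect=cv2.minAreaRect(g[:,:2].astype(np.float32));print("frame rect",rect)
    b=X[(X[:,2]>6)&(X[:,2]<18)];print("base",len(b),cv2.minAreaRect(b[:,:2].astype(np.float32)), cv2.boxPoints(cv2.minAreaRect(b[:,:2].astype(np.float32))).round().tolist())
    u=X[(X[:,2]>103)];print("high",u.round()[::max(1,len(u)//12)].tolist())
E
```

```text
top 1583 1066 plane n [ 0.21125654 -0.02482308  0.97711539] mean [543.72478759 289.16252135  98.04044855] min [481.86777726 189.2512373   83.12704875] max [606.74873321 386.30137066 112.56669218]
frame rect ((545.0249633789062, 287.9061584472656), (197.27047729492188, 111.42594146728516), 83.4691390991211)
base 715 ((556.8736572265625, 299.9993896484375), (229.9970245361328, 317.17816162109375), 3.6406502723693848) [[432.0, 451.0], [452.0, 134.0], [682.0, 149.0], [662.0, 466.0]]
high [[303.0, -15.0, 1283.0], [544.0, 371.0, 114.0], [531.0, 353.0, 104.0], [537.0, 191.0, 106.0], [517.0, 354.0, 105.0], [521.0, 244.0, 104.0], [509.0, 324.0, 105.0], [510.0, 259.0, 105.0], [508.0, 223.0, 110.0], [495.0, 327.0, 113.0], [495.0, 269.0, 110.0], [489.0, 265.0, 113.0], [303.0, -15.0, 1283.0]]
side 753 507 plane n [ 0.21456405 -0.02982355  0.97625449] mean [541.27210407 282.14380427  97.59611745] min [482.20694323 183.15157976  83.05230478] max [605.32156874 376.57607919 111.42310193]
frame rect ((542.3768920898438, 279.3285217285156), (192.5139923095703, 109.0910415649414), 83.19651794433594)
base 622 ((546.6558227539062, 357.7061767578125), (213.0772247314453, 391.53265380859375), 11.237982749938965) [[404.0, 529.0], [480.0, 145.0], [689.0, 186.0], [613.0, 570.0]]
high [[562.0, -902.0, 888.0], [544.0, 370.0, 104.0], [532.0, 352.0, 105.0], [533.0, 329.0, 111.0], [529.0, 319.0, 108.0], [491.0, 295.0, 108.0], [511.0, 284.0, 107.0], [507.0, 268.0, 104.0], [550.0, 255.0, 104.0], [520.0, 234.0, 109.0], [491.0, 218.0, 110.0], [532.0, 203.0, 108.0], [562.0, -902.0, 888.0]]
```

View pics/topcrop.png

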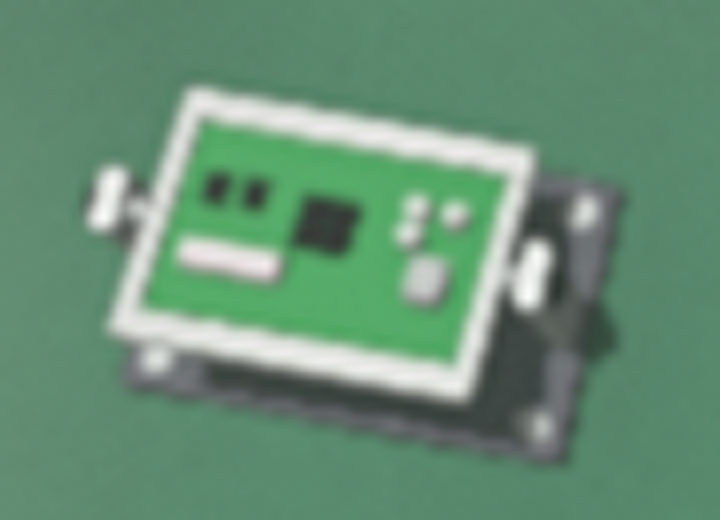

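View pics/sidecrop.png

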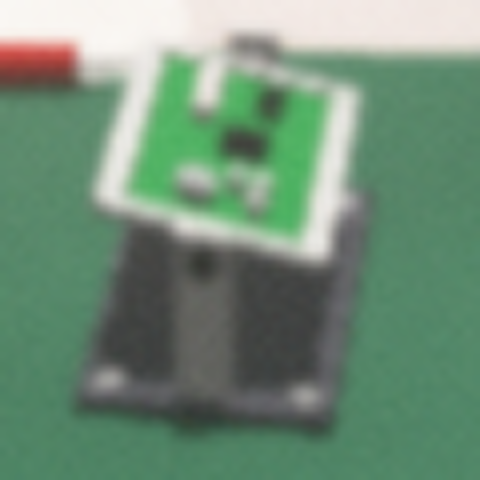

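Fit results:
- **Hinge centre:** about (543.5, 284, 95).
- **Holder yaw:** about -7°.
- **Frame angle:** about +0.22, so the far (+x) edge is low.

The plan is to press the +x bar down with shut fingertips, sweep the raised -x edge over from its solder side, then press it down level.

Call:
arm_command --series '[0,-3,-1,0,0,0,-6,-2,0,0,0,-9,-3.2,0,0,0,-12,-4.3,0,0,0,-15,-5.3,0,0]'

```text
clock: 0.52
eef_pos: [371.2, 490.0, 230.9]
tool_rot: [-3.14, -0.0, 2.742]
force: [1.1, -0.2, 0.1]
width: 25.6
gripper_force: 0.0
```

Call:
arm_command --series '[0,-3,-1,0,0,0,-6,-2,0,0,0,-9,-3.2,0,0,0,-12,-4.3,0,0,0,-15,-5.3,0,0]'

```text
clock: 0.93
eef_pos: [488.8, 382.7, 230.9]
tool_rot: [-3.141, -0.0, 2.742]
force: [0.9, 0.7, 1.2]
width: -0.2
gripper_force: 0.0
```

Call:
arm_command --series '[0,-3,-1,0,-4,0,-6,-2,0,-8,0,-9,-3.2,0,-12,0,-12,-4.3,0,-16,0,-15,-5.3,0,-16]'

```text
clock: 1.35
eef_pos: [606.3, 275.4, 230.8]
tool_rot: [-3.141, -0.001, 3.024]
force: [-0.1, -0.1, 0.5]
width: -0.2
gripper_force: 0.0
```

Call:
arm_command --series '[0,0,0,3,0,0,0.1,0,6,0,0,0.2,0,9,0,0,0.3,0,12,0,0,0.3,0,12.8,0]'

```text
clock: 1.77
eef_pos: [598.9, 275.8, 98.0]
tool_rot: [-3.137, -0.008, 3.021]
force: [-0.5, -0.3, -0.8]
width: -0.3
gripper_force: 0.0
```

```bash
python3 - <<'E'
from h import *
p,d,c=snap("wrist","w1")
p2,_,_=snap("side","s1")
a=cv2.resize(p2[120:200,205:295],(400,356),interpolation=cv2.INTER_CUBIC)
b=cv2.resize(p,(400,300));b=np.vstack([b,np.zeros((56,400,3),np.uint8)])
cv2.imwrite("pics/c1.png",np.hstack([a,b])[:,:,::-1])
s=monitor.read_state();print(s["eef_pos"],s["force"])
E
```

```text
[601.06511048 276.76223867 101.15897486] [-0.11512368 -0.4898923   0.26723099]
```

View pics/c1.png

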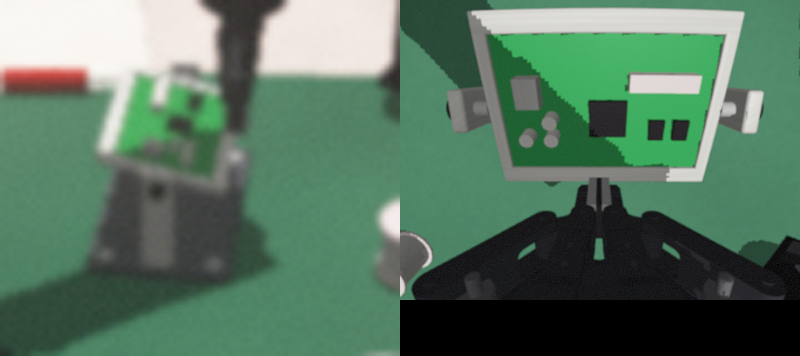

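The shut fingertips (wrist panel, about (600,180)) sit just at the outer edge of the far bar and centred on it. Components are well clear. I'll use the wrist depth to refine where the bar lies relative to the TCP.

```bash
python3 - <<'E'
from h import *
c={k:np.array(v) for k,v in viewer.camera_model("wrist").items()};d=np.load("pics/w1.npy")
s=monitor.read_state();T=np.array(s["eef_pos"]);yaw=s["tool_rot"][2]
X,uv=cloud(d,c,0,512,0,384);X=X.reshape(384,512,3)
ex=-np.array([np.cos(yaw),np.sin(yaw),0]);ey=np.array([-ex[1],ex[0],0])
C=np.array([543.5,284,95])
# columns through bars, rel to C: s,t,h ; sample column u=335(right of connector?) and rows
for u in (175,300):
    for v in range(10,250,6):
        r=X[v,u]-C;print(u,v,np.round([r@ex,r@ey,r[2]],1)) if d[v,u]>0 and X[v,u,2]>40 else None
print("tcp",(T-C)@ex,(T-C)@ey,T[2]-95)
E
```

```text
175 16 [-50.  -33.   19.5]
175 22 [-47.9 -33.3  18.9]
175 28 [-45.7 -33.5  18.4]
175 34 [-43.6 -33.8  17.7]
175 40 [-41.2 -34.   17.7]
175 46 [-39.2 -34.6  15.8]
175 52 [-37.  -35.1  14.3]
175 58 [-34.8 -35.9  11.9]
175 64 [-32.3 -36.1  12. ]
175 70 [-29.9 -36.5  11. ]
175 76 [-27.2 -36.2  12.8]
175 82 [-24.7 -37.   10.3]
175 88 [-22.1 -37.1  10.8]
175 94 [-19.5 -37.9   8.4]
175 100 [-16.8 -36.1  16. ]
175 106 [-14.2 -35.9  17.4]
175 112 [-11.6 -36.5  15.9]
175 118 [ -9.  -36.3  17.2]
175 124 [ -6.3 -36.7  16.4]
175 130 [ -3.7 -36.6  17.4]
175 136 [ -0.9 -37.1  16.4]
175 142 [  3.4 -40.2   5.9]
175 148 [  6.9 -41.2   3.2]
175 154 [  9.7 -41.1   4.6]
175 160 [ 13.3 -41.9   2.3]
175 166 [ 16.7 -42.5   1.3]
175 172 [ 19.8 -42.6   1.8]
175 178 [ 23.6 -43.4  -0.1]
175 184 [ 26.8 -43.5   0.4]
175 190 [ 30.6 -44.2  -0.9]
175 196 [ 34.5 -44.8  -2. ]
175 202 [ 37.9 -44.9  -1.5]
175 208 [ 41.9 -45.6  -2.8]
175 214 [ 45.4 -45.8  -2.4]
175 220 [ 49.1 -46.1  -2.4]
175 226 [ 52.8 -46.4  -2.4]
300 10 [-52.4  17.8  17.9]
300 16 [-50.4  18.   17. ]
300 22 [-47.8  17.9  18.5]
300 28 [-45.6  18.1  17.9
[... 216 characters left out ...]
]
300 82 [-24.5  19.8  11.8]
300 88 [-21.9  20.   10.7]
300 94 [-19.3  19.6  14.3]
300 100 [-16.7  19.1  18.4]
300 106 [-14.2  19.2  18.6]
300 112 [-11.6  19.4  17.4]
300 118 [-9.  19.5 17.7]
300 124 [-5.4 21.2  7.1]
300 130 [-2.5 21.5  6.3]
300 136 [ 0.5 21.6  6.2]
300 142 [ 3.6 21.9  4.9]
300 148 [ 6.7 22.2  4.3]
300 154 [ 9.8 22.3  4.2]
300 160 [13.1 22.6  3.2]
300 166 [16.5 22.9  2.3]
300 172 [20.  23.3  1. ]
300 178 [23.  23.2  2.2]
300 184 [26.8 23.6  0.4]
300 190 [30.7 24.1 -1.3]
300 196 [34.  24.2 -0.9]
300 202 [37.7 24.4 -1.3]
300 208 [42.  24.9 -3.1]
300 214 [45.1 24.8 -1.9]
300 220 [48.4 24.9 -1. ]
300 226 [52.6 25.2 -2.1]
tcp 58.01771600763165 -0.2678861303987075 6.15897485820058
```

Call:
arm_command --series '[0,0,0,0.6,0,0,0,0,1.1,0,0,0,0,1.6,0,0,0.05,0,2.0,0,0,0.1,0,2.4,0]'

```text
clock: 2.28
eef_pos: [602.2, 278.2, 80.1]
tool_rot: [3.14, 0.001, 3.021]
force: [-1.3, 1.5, 2.4]
width: -0.1
gripper_force: 1.1
```

Call:
arm_command --series '[0,0.1,0,0.4,0,0,0.3,0,0.8,0,0,0.5,0,1.1,0,0,0.7,0,1.4,0,0,0.8,0,1.5,0]'

```text
clock: 2.7
eef_pos: [593.8, 278.7, 63.9]
tool_rot: [3.141, 0.001, 3.021]
force: [2.7, 1.4, 0.6]
width: -0.1
gripper_force: 1.0
```

```bash
cat >> h.py <<'E'
def look(n):
    p,d,c=snap("wrist","w"+n);p2,_,_=snap("side","s"+n)
    a=cv2.resize(p2[120:200,205:295],(400,356),interpolation=cv2.INTER_CUBIC)
    b=np.vstack([cv2.resize(p,(400,300)),np.zeros((56,400,3),np.uint8)])
    cv2.imwrite(f"pics/c{n}.png",np.hstack([a,b])[:,:,::-1])
    s=monitor.read_state();T=np.array(s["eef_pos"]);C=np.array([543.5,284,95]);ex=np.array([.993,-.12,0]);ey=np.array([.12,.993,0])
    print("tcp s,t,h",(T-C)@ex,(T-C)@ey,T[2]-95,s["force"],s["clock"])
E
python3 -c "
from h import *
look('2')"
```

```text
tcp s,t,h 50.2221331467594 0.3929063132935694 -31.0341840760224 [1.7202972  1.32371431 0.35454522] 2.8
```

View pics/c2.png

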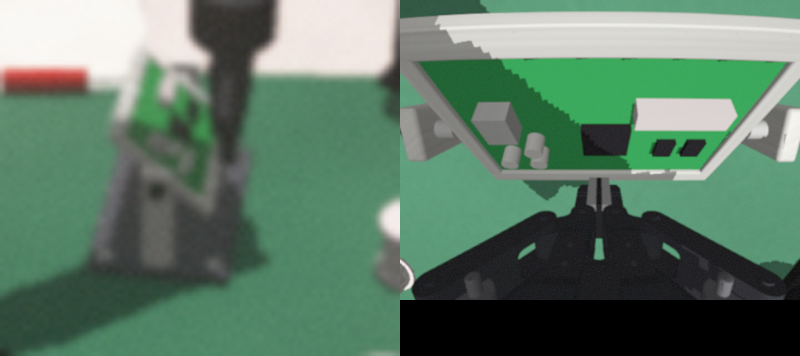

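The board is at about 45-50°, with the raised -x edge high on the robot side and the tip resting on the lower bar. Next I'll back off, lift over the top, and come down on the robot (solder) side.

Call:
arm_command --series '[0,-1.2,0,0,0,0,-1.5,0,-3,0,0,-1.5,0,-6.5,0,0,-1.5,0,-10,0,0,-1.5,0,-12,0]'

```text
clock: 3.22
eef_pos: [609.2, 276.8, 187.7]
tool_rot: [3.14, 0.002, 3.021]
force: [0.8, 0.4, -0.4]
width: 0.0
gripper_force: 0.0
```

Call:
arm_command --series '[0,3,0,0,0,0,6,0,0,0,0,9,0,0,0,0,12,0,0,0,0,14.2,0,0,0]'

```text
clock: 3.63
eef_pos: [463.8, 293.3, 184.0]
tool_rot: [-3.14, -0.003, 3.022]
force: [-0.5, -0.1, -0.7]
width: 0.2
gripper_force: 0.0
```

Call:
arm_command --series '[0,0,0,2,0,0,0,0,4,0,0,0,0,6,0,0,0,0,6.8,0,0,0,0,6.8,0]'

```text
clock: 4.05
eef_pos: [465.8, 292.5, 114.3]
tool_rot: [-3.138, -0.004, 3.021]
force: [0.3, 0.3, -0.2]
width: -0.0
gripper_force: 0.0
```

```bash
python3 -c "
from h import *
look('3')"
```

```text
tcp s,t,h -76.54529524700492 0.4956099675389066 21.470680375063665 [-0.36042069  0.20455288  0.47212298] 4.15
```

View pics/c3.png

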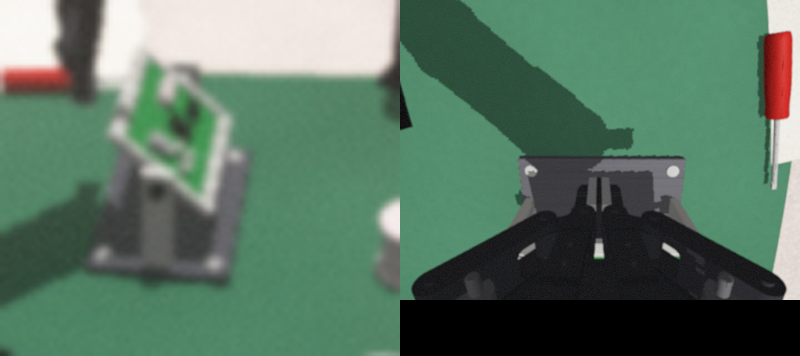

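The board holds at about 45-50°, and the tip stands on its solder side below the raised edge. Starting the sweep.

Call:
arm_command --series '[0,-0.8,0,0,0,0,-1.6,0,0,0,0,-2.4,0,-0.2,0,0,-3.0,0,-0.4,0,0,-3.6,0,-0.7,0]'

```text
clock: 4.57
eef_pos: [496.8, 290.8, 123.6]
tool_rot: [-3.139, -0.012, 3.023]
force: [-11.4, 0.7, 7.1]
width: 0.2
gripper_force: 5.2
```

Call:
arm_command --series '[0,-0.5,0,-0.4,0,0,-1,0,-0.8,0,0,-1.5,0,-1.1,0,0,-2,0,-1.4,0,0,-2.5,0,-1.5,0]'

```text
clock: 4.98
eef_pos: [529.0, 286.2, 138.7]
tool_rot: [3.142, 0.0, 3.02]
force: [-2.6, 0.6, -1.6]
width: 0.1
gripper_force: 1.1
```

```bash
python3 -c "
from h import *
look('4')"
```

```text
tcp s,t,h -13.63356593140211 0.4384686068365201 43.61254651849376 [ 0.30397173  0.16360214 -0.08186238] 5.0833
```

View pics/c4.png

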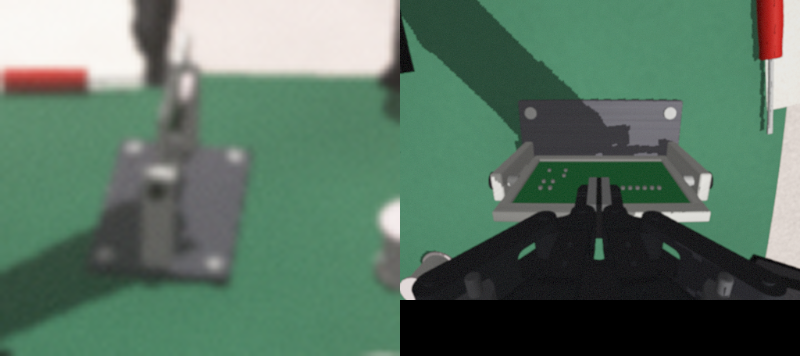

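The board is just past vertical with its solder side facing the robot, and the base hasn't visibly moved. I'll carry the edge over.

Call:
arm_command --series '[0,-0.4,0,-0.4,0,0,-0.9,0,-0.5,0,0,-1.4,0,-0.4,0,0,-1.9,0,-0.3,0,0,-2.4,0,-0.1,0]'

```text
clock: 5.5
eef_pos: [552.9, 283.5, 139.5]
tool_rot: [3.141, 0.001, 3.021]
force: [-2.1, -0.5, 1.2]
width: 0.2
gripper_force: 1.3
```

Call:
arm_command --series '[0,-0.4,0,0.3,0,0,-0.8,0,0.6,0,0,-1.2,0,1.0,0,0,-1.6,0,1.4,0,0,-2.0,0,1.8,0]'

```text
clock: 5.92
eef_pos: [572.6, 281.4, 121.0]
tool_rot: [3.141, 0.001, 3.021]
force: [-1.4, 0.7, 2.5]
width: 0.2
gripper_force: 1.4
```

```bash
python3 -c "
from h import *
look('5')"
```

```text
tcp s,t,h 28.934044367623624 0.4028665703458269 25.220157670167197 [-0.55875504 -0.2496875   1.18747108] 6.0167
```

View pics/c5.png

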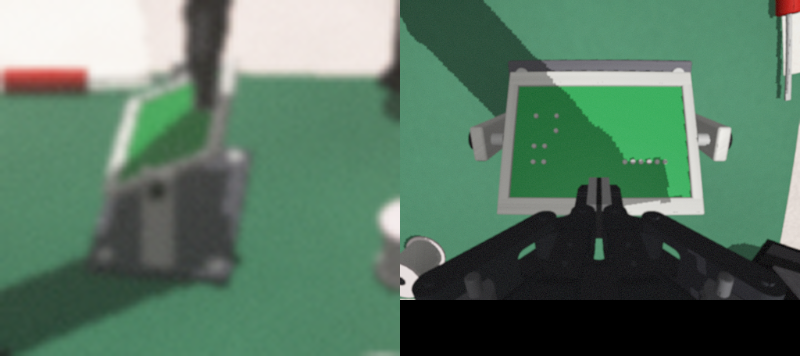

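The solder side is now up with about 30° left, and the tip is on the far bar. Pressing down to level.

Call:
arm_command --series '[0,-0.5,0,0.5,0,0,-1.0,0,1.0,0,0,-1.4,0,1.5,0,0,-1.7,0,1.9,0,0,-1.8,0,2.2,0]'

```text
clock: 6.43
eef_pos: [590.4, 278.8, 98.8]
tool_rot: [-3.141, 0.0, 3.02]
force: [-8.2, -2.4, 30.7]
width: 0.1
gripper_force: 16.1
```

Call:
arm_command --series '[0,0,0,0.1,0,0,0,0,0.15,0,0,0,0,0.2,0,0,0,0,0.2,0,0,0,0,0.2,0]'

```text
clock: 6.85
eef_pos: [590.3, 278.8, 99.0]
tool_rot: [3.141, 0.001, 3.021]
force: [-4.0, -1.8, 13.5]
width: -0.3
gripper_force: 6.4
```

The bar has reached the stop (z = 99 mm, level). Lifting off.

Call:
arm_command --series '[0,0,0,-1,0,0,0,0,-4,0,0,0,0,-7,0,0,0,0,-10,0,0,0,0,-12,0]'

```text
clock: 7.27
eef_pos: [591.4, 279.4, 220.5]
tool_rot: [3.139, 0.004, 3.021]
force: [0.3, -0.3, 0.9]
width: -0.1
gripper_force: 0.0
```

Call:
arm_command --series '[0,3,0,0,0,0,6,0,0,0,0,9,0,0,0,0,12,0,0,0,0,15,0,0,0]'

```text
clock: 7.68
eef_pos: [440.1, 297.1, 217.6]
tool_rot: [3.141, 0.001, 3.02]
force: [-0.6, 1.5, 0.1]
width: -0.2
gripper_force: 0.0
```

```bash
python3 - <<'E'
from h import *
p,d,c=snap("top","t6");c={k:np.array(v) for k,v in c.items()}
print(monitor.read_state()["eef_pos"])
X,uv=cloud(d,c,135,225,165,230)
C=np.array([543.5,284,95]);ex=np.array([.993,-.12,0]);ey=np.array([.12,.993,0]);r=X-C
m=(abs(r@ex)<53)&(abs(r@ey)<68)&(abs(r[:,2])<30);g=X[m]
A=np.c_[(g-C)@ex,(g-C)@ey,np.ones(len(g))];print(len(g),np.linalg.lstsq(A,g[:,2],rcond=None)[0])
a=cv2.imread("pics/top0.png")[165:230,135:225];b=p[165:230,135:225,::-1]
cv2.imwrite("pics/c6.png",cv2.resize(np.hstack([a,b]),(800,289),interpolation=cv2.INTER_CUBIC))
E
```

```text
[432.6584154  298.2240963  217.27800091]
1296 [ 1.09808236e-03 -4.99353349e-03  9.73158734e+01]
```

View pics/c6.png

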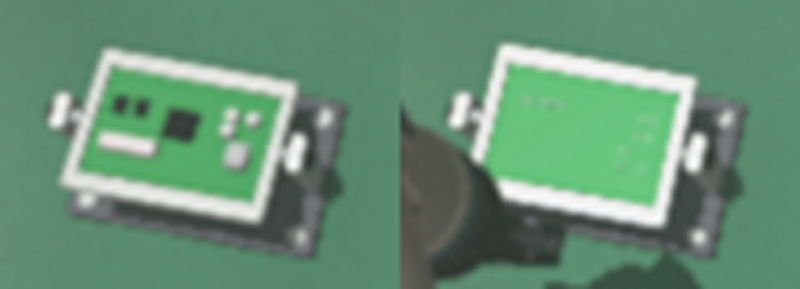

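The solder side is up and level (slope about 0.001 along the tilt direction). The base corners are at the same pixels as at the start (right panel (727,105) and (700,237), left panel (327,105) and (300,237)). Handing in.

```bash
python3 -c "
from cell import workorder
print(workorder.finish_job())"
```

```text
the job is handed in; nothing more can be done
None
```

The larger board now lies solder side up and level against its stop, its holder shows no visible movement, and the robot is clear of it; the job is handed in, but no verdict came back.

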